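# Gas detector check: slide it under the outlet, then set the flow

### The arm

A 6-joint arm with a two-finger parallel gripper is mounted at the origin on the work surface. World frame = base frame: x ahead of the robot, y to its left, z up, the work surface at z = 0. Lengths are in m, angles in rad, forces in N, time in s.
With the tool pointing down it reaches from about 0.325 to 0.75 m from the base axis. Payload 7.6 kg.
Tool frame: the origin (TCP) lies at the very end of the fingers, on their centre line; the grasp point (between the pads) lies grasp_offset behind it (grasp_offset is the distance from the TCP to the grasp point, in m); z points along the fingers, y is the line along which they close (so a half turn about z gives the same grasp; the last joint's range is limited). The gripper opens to 85 mm and grips with 20 to 120 N. Pads are 22 mm wide; open, the fingers measure 114 mm over their backs; the gripper's body (76 mm by 85 mm) begins 54 mm behind the grasp point. The pads swing forward as they close: fully open they stand 13 mm farther back than shut.
Start: joints at [1.221, 0.052, 1.401, -0, 1.689, -0.07], TCP at [0.145, 0.505, 0.2] pointing down, gripper open.
Joint ranges: [-2.9, 2.9], [-0.91, 2.17], [0.12, 2.37], [-1.06, 4.2], [0.26, 2.73], [-2.93, 2.93]. Speed limits (rad/s): [2.57, 2.57, 3.01, 3.14, 3.14, 3.14].

### API

Orientations are given as a unit quaternion [w, x, y, z].
In Python, from rig import get_obs, grab_frame, close_job, grasp_offset gives the robot as it stands.
- The arm moves only by the tool step_arm, never from a script. Its argument "motion" is one flat list of numbers, 5 for each row, row after row: the shift along the tool's x, y, z each as a share of 25 mm, from -1 to 1, then the turn about the tool's z as a share of 360 degrees, from -1 to 1, then the opening, from 0 (shut) to 1 (fully open). A call has 1 to 10 rows; each row shifts and turns the commanded pose from where the row before left it, along the tool's axes as they then stand; what a row does not reach is not made up. A row lasts 1/12 s, in which the tool goes at most 41.7 mm and 7.16 degrees, less where a joint would pass 70% of its speed; a pose out of reach is approached as far as the arm can. A call with a number of a shift or a turn outside -1 to 1 is refused whole. A call with a gripper value outside its range is refused whole. The fingers move at their own pace and stop on an object; "newtons" is the grip in N (left out, the last holds). Time passes only in rows, so rows that do not move let the fingers close. It gives the time, the measured TCP pose, the force, the opening and the grip force at its end, in the units of the state.
- get_obs(): the state, without advancing time (a new reading comes with each control period).
- grab_frame(name): name is "scene" or "top"; returns a dict with "frame" (384x512x3 uint8, red, green, blue), "fx", "fy", "cx", "cy" (pixels), "dist" ([k1, k2, p1, p2, k3] as OpenCV has them; the pictures are not rectified), "R" (3x3) and "t" (3): a world point X has camera coordinates R X + t. Camera axes: x right, y down, z forward; pixel columns grow to the right and rows downward; lengths in m; the calibration is good to about 2 mm. A picture is of the moment at which its call begins. There is no depth.
- close_job(): hands the job in; it is judged then, once.
The state is a dict: "clock": time; "joint_pos": joint angles; "dq": joint speeds; "effort": joint torques, N m; "eef_pos": TCP position; "tool_rot": TCP orientation; "wrist_force": force on the tool from outside, world axes, zero at the start; "ft_torque": the same for the moment, N m; "finger_gap": opening from 0.0 (shut) to 1.0 (fully open); "grip_force": force on a finger pad.
Only numpy, scipy, OpenCV 4.12 (cv2) and the standard library are available. Lean on these libraries where they do the work, as an engineer would, in place of code of your own. Each camera call takes 0.05 s, during which the arm holds its last target. There are 200 camera calls.

### The job

Slide the carriage with the blue grip along its rails until the yellow gas detector standing on it is straight beneath the outlet with the green collar. Only then move the green flow fader, sliding it until its white line is level with the green mark beside its track. Keep the detector upright in its cradle, and leave the grey fader and the jar, beaker and carton as they are.

Things in the scene. Friction and masses are not known exactly. Their poses are not given: they have to be found in the camera images.
- station: Fixed exposure station: grey base plate 200 (x) x 360 (y) x 12 mm; origin at the centre of its underside on the table; the carriage slides along its y axis. Posts 18 mm wide at y = +-163 mm, x = 55 mm carry a horizontal steel pipe (radius 11 mm, axis at x = 55 mm, z = 175 mm) that overhangs the far (+x) half; the near half is open above.
- carriage (a joint): Position of the white carriage along the station's +y, 0 to 0.18 m. At 0 its centre line is at y = -85 mm in the station frame, so centre line y = value - 0.085. Carriage plate 180 (x) x 80 (y) mm, top 32 mm above the table; it stays where left (2 N friction).
- carriage_grip (a point): Centre of the top of the carriage's blue upright grip: block 28 (x) x 20 (y) mm, standing 42 mm above the plate, top 74 mm above the table, on the carriage's centre line at x = -70 mm in the station frame (125 mm to the robot's side of the pipe). Axes as the station's.
- detector: Loose yellow gas detector, 56 (x) x 34 (y) x 100 mm high, about 0.2 kg, standing upright in a shallow cradle (black lips 5 mm high, 2 mm play) on the carriage's centre line, at x = 55 mm in the station frame. Origin at the centre of its underside, 32 mm above the table.
- detector_top (a point): Centre of the detector's top face (black round sensor opening), 132 mm above the table.
- outlet_green: Fixed brass gas nozzle (radius 7 mm) pointing down from a bright green collar (radius 17 mm, 30 mm long) on the pipe. Origin at the nozzle's lower tip, 144 mm above the table, 12 mm above the detector's top. Axes as the station's.
- outlet_grey: The same nozzle with a grey collar; not wanted. Which of the two stands farther along the pipe varies.
- console: Fixed flow console, white box 250 (x) x 180 (y) x 70 mm high with blue sides; origin at the centre of its underside on the table. Carries two black fader tracks, side by side (76 mm between their centre lines), running along its x axis; their plates' tops are 76 mm above the table.
- green_fader (a joint): Position of the green fader along its track, 0 (near end, closed) to 0.10 m (far end); grows along the console's +x. It stays where left (1.5 N friction).
- green_fader_top (a point): Centre of the top of the green fader grip, on its white line: block 18 (x) x 24 (y) x 26 mm high, top 102.5 mm above the table. Axes as the console's.
- flow_mark: Green mark: two flat bars 4 mm wide (along x), one on each side of the green fader's track, 2 mm high, reaching from 15 to 26 mm off its centre line. Origin on the track's centre line between the bars, 76 mm above the table. Its x is the wanted place of the fader's white line. Axes as the console's.
- grey_fader (a joint): Position of the grey fader (same shape, 0 to 0.10 m) on the other track; leave alone.
- grey_fader_top (a point): Centre of the top of the grey fader grip, 102.5 mm above the table.
- amber_jar: Loose amber glass jar, radius 27 mm, 85 mm high, on the far (+x) side of the station; origin at the centre of its underside.
- beaker: Loose glass beaker, radius 32 mm, 75 mm high, on the far (+x) side of the station; origin at the centre of its underside.
- carton: Loose cardboard carton 60 x 100 x 65 mm high, on the far (+x) side of the console; origin at the centre of its underside.

How it is judged:
By the outcome, as a careful person would: the job done as asked, in the order asked, and still so for the second after the job is handed in, with the robot touching nothing.
It also fails if it takes over 59 s, if anything falls off the work surface, if the arm or the gripper's body presses on something with over 40 N, if the wrist force passes 120 N, or if a joint passes its speed limit or range.

## Working session

There is one attempt and no reset: what is moved stays moved. The work goes in short steps, Python scripts to look and compute and a tool call to move; the robot and the scene stay as the last step left them, time stands still between calls to the robot, and variables do not carry over. Pictures are saved under pics/ and viewed, at most 12 in all, crops included, and the job is handed in when it is done.

Besides the shell and the picture viewer there is one more tool, called after ">>>" as name(argument=value, ...) on one line, values as JSON. step_arm: Moves the arm, as the interface text tells. Its arguments: {"type":"object","properties":{"motion":{"type":"array"},"newtons":{"type":"number"}},"required":["motion"]}

```bash
mkdir -p pics; ls
python3 - <<'E'
from rig import *
import cv2,pickle
o=get_obs();print(o,grasp_offset)
for n in("scene","top"):
    f=grab_frame(n);pickle.dump(f,open(f"pics/{n}0.pkl","wb"))
    cv2.imwrite(f"pics/{n}0.png",f["frame"][:,:,::-1]);print(n,f["fx"],f["cx"],f["cy"],f["dist"],-f["R"].T@f["t"])
E
```

```text
pics
{'clock': 0.0, 'joint_pos': array([ 1.22071727e+00,  5.28549889e-02,  1.40174549e+00, -3.25046767e-07,
        1.68861089e+00, -7.03107505e-02]), 'dq': array([ 0.00014725, -0.00156481, -0.00080547,  0.00208462, -0.00015845,
        0.00117871]), 'effort': array([-2.25045740e-03, -3.81671476e+01, -3.60172069e+01, -2.89458521e-04,
        6.34522250e-03,  3.53981250e-06]), 'eef_pos': array([0.14482949, 0.50425341, 0.19925245]), 'tool_rot': array([-1.68715064e-04,  1.39428376e-01,  9.90231828e-01, -7.91577716e-04]), 'wrist_force': array([-0.18416328,  0.4236945 , -0.16940873]), 'ft_torque': array([-0.00136337,  0.04008707, -0.00332536]), 'grip_force': 0.0, 'finger_gap': 0.9973840082285179} 0.0187
scene 350.33527503020156 256.4784539257229 191.61871618842085 [-0.00410037  0.          0.          0.          0.        ] [1.14164106 0.32444553 0.54904401]
top 486.23138824875366 247.7744105566749 182.86794720641146 [-0.02920096  0.          0.          0.          0.        ] [0.43989489 0.00602699 1.04339919]
```

View pics/scene0.png

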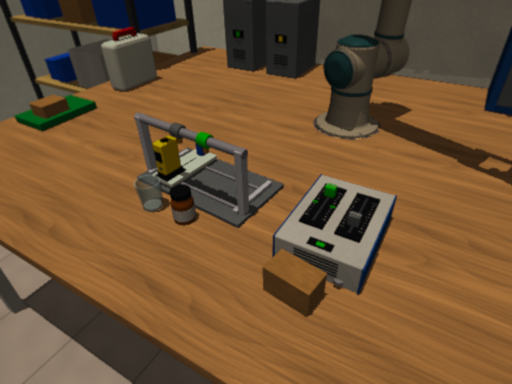

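View pics/top0.png

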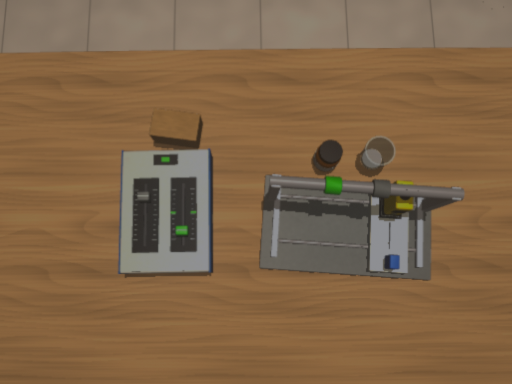

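The scene view shows the station: detector ~(167,155), green collar ~(204,140), grey collar ~(177,130). The console is at ~(335,228). In the top view (up = +x, left = +y), the green collar is at (334,185), blue grip (394,262), detector (404,197), green fader (182,230) and green marks ~(173/194,212).

```bash
cat > h.py <<'E'
import cv2,numpy as np
def ray(f,uv,z):
    K=np.array([[f["fx"],0,f["cx"]],[0,f["fy"],f["cy"]],[0,0,1.]])
    p=cv2.undistortPoints(np.array(uv,float).reshape(-1,1,2),K,np.array(f["dist"],float)).reshape(-1,2)
    d=np.c_[p,np.ones(len(p))]@f["R"]; c=-f["R"].T@f["t"]
    return c+d*((z-c[2])/d[:,2])[:,None]
def proj(f,X):
    K=np.array([[f["fx"],0,f["cx"]],[0,f["fy"],f["cy"]],[0,0,1.]])
    return cv2.projectPoints(np.array(X,float).reshape(-1,1,3),cv2.Rodrigues(f["R"])[0],f["t"],K,np.array(f["dist"],float))[0].reshape(-1,2)
def blobs(f,lo,hi,amin=6):
    m=cv2.inRange(cv2.cvtColor(f["frame"],cv2.COLOR_RGB2HSV),lo,hi)
    n,l,s,c=cv2.connectedComponentsWithStats(m)
    return [(s[i],c[i],np.argwhere(l==i)[:,::-1]) for i in range(1,n) if s[i][4]>=amin]
G=((50,120,50),(70,255,255));B=((105,120,60),(130,255,255));Y=((22,150,80),(32,255,255))
E
python3 - <<'E'
from h import *
import pickle
for n in("scene","top"):
    f=pickle.load(open(f"pics/{n}0.pkl","rb"))
    for nm,c in(("G",G),("B",B),("Y",Y)):
        for s,ce,px in blobs(f,*c): print(n,nm,s,ce.round(2),cv2.minAreaRect(px.astype(np.float32)))
    im=f["frame"][:,:,::-1]
    a,b=((slice(140,280),slice(255,465)),(slice(140,280),slice(110,225))) if n=="top" else ((slice(105,225),slice(130,290)),(slice(170,270),slice(270,400)))
    A=cv2.resize(im[a],None,fx=3.7,fy=3.7,interpolation=cv2.INTER_CUBIC) 
    cv2.imwrite(f"pics/{n}_st.png",A)
    cv2.imwrite(f"pics/{n}_co.png",cv2.resize(im[b],None,fx=4,fy=4,interpolation=cv2.INTER_CUBIC))
E
```

```text
scene G [236  32   3   4  11] [237.09  33.36] ((237.0, 33.5), (3.0, 2.0), 90.0)
scene G [ 15  95  79  31 597] [ 54.18 110.9 ] ((54.307315826416016, 109.83414459228516), (17.877906799316406, 78.0306396484375), 69.775146484375)
scene G [195 133  17  15 150] [201.75 139.05] ((202.18612670898438, 139.11312866210938), (14.438644409179688, 12.900800704956055), 19.98310661315918)
scene G [324 183  13  14 135] [329.96 189.59] ((329.7059020996094, 189.6764678955078), (11.399173736572266, 12.611852645874023), 14.03624439239502)
scene G [313 200   5   3  13] [315. 201.] ((315.0, 201.0), (2.0, 4.0), 90.0)
scene G [330 205   6   4  15] [332.13 206.33] ((332.41180419921875, 206.35296630859375), (5.3357834815979, 2.425356149673462), 14.03624439239502)
scene G [315 241  11   7  46] [319.96 243.8 ] ((319.9000244140625, 243.80001831054688), (9.803059577941895, 4.743415832519531), 18.43494987487793)
scene B [ 21   0  14  17 131] [27.19  7.61] ((27.300004959106445, 8.099998474121094), (20.124608993530273, 7.602630138397217), 63.43495178222656)
scene B [ 45  53  25  27 231] [54.87 63.9 ] ((60.05000305175
[... 620 characters left out ...]
op G [325 177  17  17 265] [333.1  185.15] ((333.0, 185.0), (16.0, 16.0), 90.0)
top G [171 211   5   3  11] [172.82 211.64] ((173.0, 212.0), (2.0, 4.0), 90.0)
top G [191 211   5   2  10] [193.  211.5] ((193.0, 211.5), (1.0, 4.0), 90.0)
top G [175 225  13   4  42] [181.55 226.76] ((181.0, 226.5), (3.0, 12.0), 90.0)
top G [175 231  13   4  49] [181.37 232.49] ((181.0, 232.5), (3.0, 12.0), 90.0)
top B [390 255   9  14 117] [393.97 261.67] ((394.0, 261.5), (13.0, 8.0), 90.0)
top Y [396 180  17   5  55] [404.11 182.  ] ((404.0440979003906, 181.9264678955078), (16.18296241760254, 3.2212531566619873), 4.39870548248291)
top Y [396 196  17  14 185] [403.98 203.71] ((404.0, 202.5), (13.0, 16.0), 90.0)
```

View pics/top_st.png

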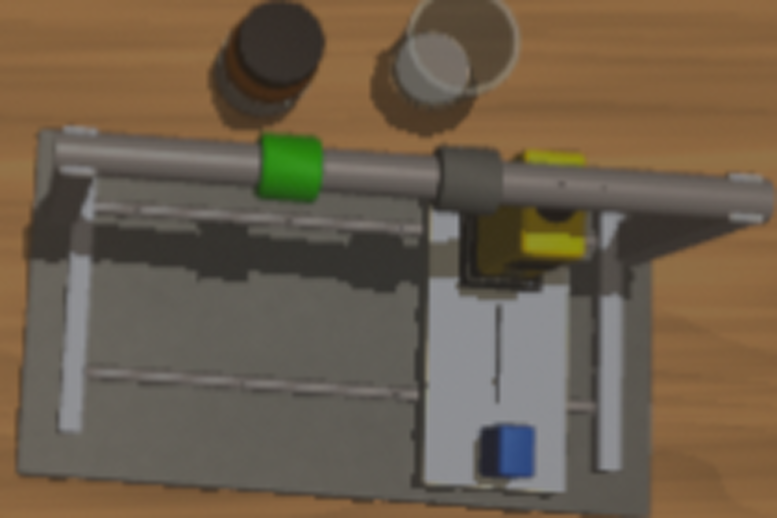

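View pics/top_co.png

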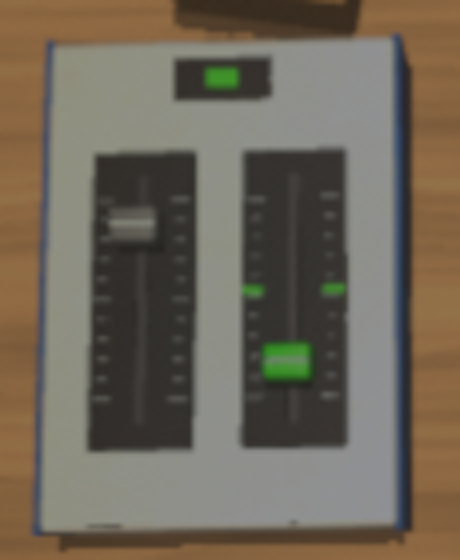

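The top crops show these pixel positions (original image):
- Green collar, centre (333.1,185.1), at z≈0.175.
- Blue grip top face, centre ≈(394.1,261.6).
- Detector top, centre ≈(404.1,194.8).
- Green fader white line at crop (287,361), about 18 px nearer the robot than the marks at crop (253,291) and (333,288).

Run:
```python
from h import *
import pickle
f=pickle.load(open("pics/top0.pkl","rb"))
S=lambda p:((np.array(p)+.5)/3.7-.5+[255,140]); C=lambda p:((np.array(p)+.5)/4-.5+[110,140])
r=lambda uv,z:ray(f,uv,z)[0]
pl=r(S((75,152)),.175);pr=r(S((750,197)),.175)
ey=(pl-pr)[:2];ey/=np.linalg.norm(ey);ex=np.array([ey[1],-ey[0]])
print("yaw st",np.degrees(np.arctan2(ex[1],ex[0])),ex,ey)
col=r((333.1,185.1),.177);grip=r(S((516,451.5)),.074);det=r(S((553.5,204.5)),.132)
for n,p in(("col",col),("grip",grip),("det",det),("pl",pl),("pr",pr)):print(n,p.round(4),"st x,y rel mid-pipe",((p-(pl+pr)/2)[:2]@ex+.055).round(4),((p-(pl+pr)/2)[:2]@ey).round(4))
ml=r(C((253,291)),.078);mr=r(C((333,288)),.078);fd=r(C((287,361)),.1025)
# console axis: track edges, z=.076
cs=[r(C(p),.076) for p in((95,153),(197,151),(243,150),(346,149),(88,450),(193,450),(241,447),(346,445))]
cx=sum(cs[:4])-sum(cs[4:]);cx=cx[:2]/np.linalg.norm(cx[:2]);cy=np.array([-cx[1],cx[0]])
print("yaw con",np.degrees(np.arctan2(cx[1],cx[0])),"by marks",np.degrees(np.arctan2(*(ml-mr)[:2]*[-1,1])))
m=(ml+mr)/2
print("mark",m,"fader",fd,"along x",(m-fd)[:2]@cx,"across",(m-fd)[:2]@cy)
s=pickle.load(open("pics/scene0.pkl","rb"))
print("scene reproj col,fader,mark,det",proj(s,[col,fd,ml,mr,det]).round(1).tolist())
R=cv2.Rodrigues
from scipy.spatial.transform import Rotation as Ro
q=[-1.687e-4,.13943,.99023,-7.9e-4];print(Ro.from_quat(q[1:]+q[:1]).as_matrix().round(3))
```

```text
yaw st -4.580305504147785 [ 0.99680639 -0.07985629] [0.07985629 0.99680639]
col [ 0.5948 -0.1492  0.177 ] st x,y rel mid-pipe 0.0537 0.0606
grip [ 0.4582 -0.2817  0.074 ] st x,y rel mid-pipe -0.0719 -0.0823
det [ 0.5823 -0.2921  0.132 ] st x,y rel mid-pipe 0.0526 -0.0828
pl [ 0.6046 -0.044   0.175 ] st x,y rel mid-pipe 0.055 0.1663
pr [ 0.578  -0.3755  0.175 ] st x,y rel mid-pipe 0.055 -0.1663
yaw con 0.45147365318490124 by marks 1.4905196762425341
mark [0.56158553 0.13569781 0.078     ] fader [0.5237152 0.1348999 0.1025   ] along x 0.03787543936588278 across 0.0004994785547489357
scene reproj col,fader,mark,det [[204.5, 138.9], [331.2, 185.1], [332.8, 206.0], [315.2, 200.6], [164.9, 140.1]]
[[-0.961  0.276 -0.001]
 [ 0.276  0.961 -0.002]
 [ 0.    -0.002 -1.   ]]
```

>>> step_arm(motion=[-1,0,0,-0.0158,0.6,-1,0,0,-0.0158,0.6,-1,-1,0,0,0.6,-1,-1,0,0,0.6,-1,-1,0,0,0.6,-1,-1,0,0,0.6,-1,-1,0,0,0.6,-1,-1,0,0,0.6,-1,-1,0,0,0.6,-1,-1,0,0,0.6], newtons=30)

```text
clock: 0.93
eef_pos: [0.3774, 0.2761, 0.1998]
tool_rot: [-0.0, 0.041, 0.999, -0.0]
wrist_force: [0.3, -0.4, -0.4]
finger_gap: 0.602
grip_force: 0.0
```

>>> step_arm(motion=[-1,-1,0,0,0.6,-1,-1,0,0,0.6,-1,-1,0,0,0.6,0,-1,0,0,0.6,0,-1,0,0,0.6,0,-1,0,0,0.6,0,-1,0,0,0.6,0,-1,0,0,0.6,0,-1,0,0,0.6,0,-1,0,0,0.6])

```text
clock: 1.77
eef_pos: [0.4307, 0.0212, 0.1998]
tool_rot: [-0.0, 0.041, 0.999, 0.0]
wrist_force: [-0.2, -0.4, -0.7]
finger_gap: 0.599
grip_force: 0.0
```

>>> step_arm(motion=[0,-1,0,0,0.6,0,-1,0,0,0.6,0,-1,0,0,0.6,0,-1,0,0,0.6,0,-1,0,0,0.6,0,-1,0,0,0.6,0,-1,0,0,0.6,0,-1,0,0,0.6,0,0,0,0,0.6,0,0,0,0,0.6])

```text
clock: 2.6
eef_pos: [0.4145, -0.1776, 0.1995]
tool_rot: [-0.001, 0.042, 0.999, 0.0]
wrist_force: [-1.0, -0.3, 0.2]
finger_gap: 0.6
grip_force: 0.0
```

```bash
cat > rel.py <<'E'
import sys,numpy as np
from rig import *
from scipy.spatial.transform import Rotation as Ro
o=get_obs();q=o["tool_rot"];M=Ro.from_quat([*q[1:],q[0]]).as_matrix()
t=np.array(eval(sys.argv[1]));yaw=float(sys.argv[2]) # world target TCP, wanted direction of tool y (deg, mod 180)
cur=np.degrees(np.arctan2(M[1,1],M[0,1]));d=(yaw-cur+90)%180-90
print("pos",o["eef_pos"].round(4),"clk",o["clock"],"tooly deg",cur.round(2),"gap",o["finger_gap"],"F",o["wrist_force"].round(1))
print("units tool xyz",(M.T@(t-o["eef_pos"])/.025).round(2),"turn share",-d/360)
E
python3 rel.py [.4582,-.2817,.2] 85.4
```

```text
pos [ 0.4145 -0.1776  0.1995] clk 2.6 tooly deg 85.22 gap 0.5996746670482842 F [-1.  -0.3  0.2]
units tool xyz [-2.09 -4.   -0.02] turn share -0.0005123410684920455
```

>>> step_arm(motion=[-1,-1,0,0,0.6,-1,-1,0,0,0.6,-0.1,-1,0,0,0.6,0,-1,0,0,0.6,0,0,1,0,0.6,0,0,1,0,0.6,0,0,1,0,0.6,0,0,0.5,0,0.6,0,0,0,0,0.6])

```text
clock: 3.35
eef_pos: [0.4579, -0.2789, 0.1091]
tool_rot: [-0.003, 0.04, 0.999, 0.002]
wrist_force: [-0.7, -0.2, 0.0]
finger_gap: 0.598
grip_force: 0.0
```

```bash
python3 rel.py [.4582,-.2817,.042] 85.4; python3 -c "
from rig import *;import cv2
f=grab_frame('top')['frame'][180:300,330:450,::-1];g=grab_frame('scene')['frame'][80:200,130:250,::-1]
cv2.imwrite('pics/a.png',cv2.resize(cv2.hconcat([f,g]),None,fx=3.3,fy=3.3,interpolation=2))"
```

```text
pos [ 0.4579 -0.2789  0.1091] clk 3.35 tooly deg 85.4 gap 0.5975463762318566 F [-0.7 -0.2  0. ]
units tool xyz [-0.04 -0.12  2.68] turn share 5.9522798116754904e-06
```

View pics/a.png

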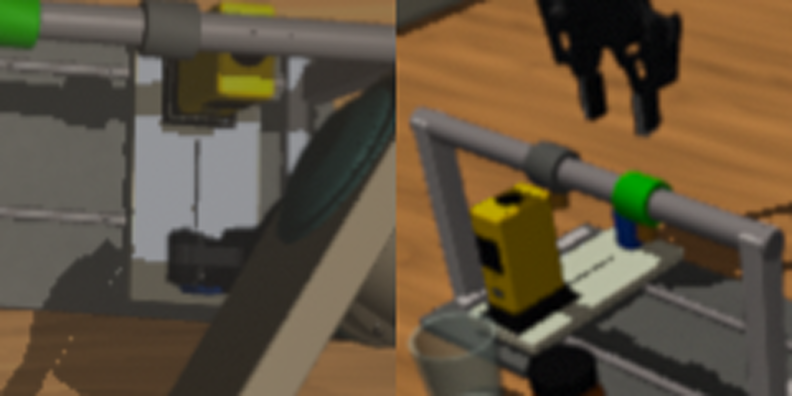

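The gripper stands over the blue grip (fingers at left-half ~(205,260), grip visible just under it at (200,290)). Descending and closing.

>>> step_arm(motion=[0,0,1,0,0.6,0,0,1,0,0.6,0,0,0.6,0,0.6,0,0,0,0,0.6,0,0,0,0,0.2,0,0,0,0,0.0,0,0,0,0,0.0,0,0,0,0,0.0,0,0,0,0,0.0], newtons=30)

```text
clock: 4.2
eef_pos: [0.4597, -0.2812, 0.0487]
tool_rot: [0.001, 0.041, 0.999, -0.0]
wrist_force: [-0.2, 0.6, 0.3]
finger_gap: -0.002
grip_force: 0.0
```

```bash
python3 rel.py [.4582,-.2817,.042] 85.4
```

```text
pos [ 0.4597 -0.2812  0.0487] clk 4.2 tooly deg 85.34 gap -0.001563521979331662 F [-0.2  0.6  0.3]
units tool xyz [ 0.06 -0.02  0.27] turn share -0.0001598864840516967
```

```bash
python3 -c "
from rig import *;import cv2,pickle
F=grab_frame('top');G=grab_frame('scene');pickle.dump((F,G),open('pics/b.pkl','wb'))
f=F['frame'][180:300,330:450,::-1];g=G['frame'][90:190,150:250,::-1];g=cv2.resize(g,(120,120),interpolation=2)
cv2.imwrite('pics/b.png',cv2.resize(cv2.hconcat([f,g]),None,fx=3.3,fy=3.3,interpolation=2))"
```

```text
(no output)
```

View pics/b.png

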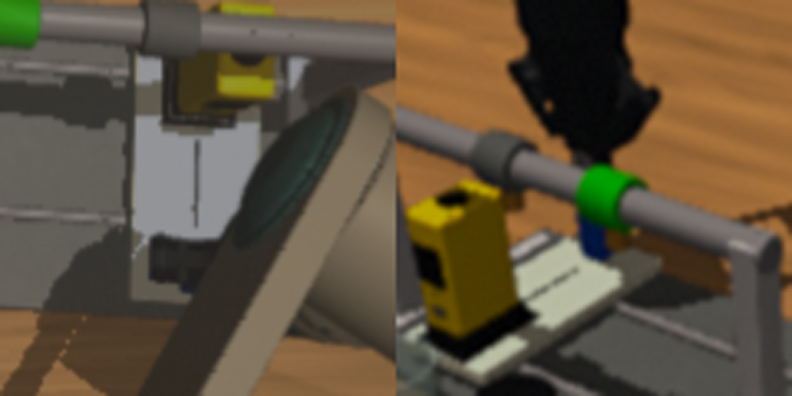

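Run:
```python
from h import *
import pickle
F,G=pickle.load(open('pics/b.pkl','rb'))
print(np.c_[proj(G,[[.4597,-.2812,.0487],[.4597,-.2812,.067],[.4582,-.2817,.074],[.4582,-.2817,.032]])].round(1))
for s,c,px in blobs(G,(100,90,30),(130,255,255)): 
    if 140<c[0]<260 and 90<c[1]<200: print(s,c)
im=G["frame"][90:170,160:240,::-1]
cv2.imwrite("pics/c.png",cv2.resize(im,None,fx=7,fy=7,interpolation=0))
```

```text
[[201.8 149. ]
 [201.1 143.4]
 [201.  141. ]
 [202.6 153.7]]
[196 145   8  11  54] [199.48148148 150.38888889]
```

View pics/c.png

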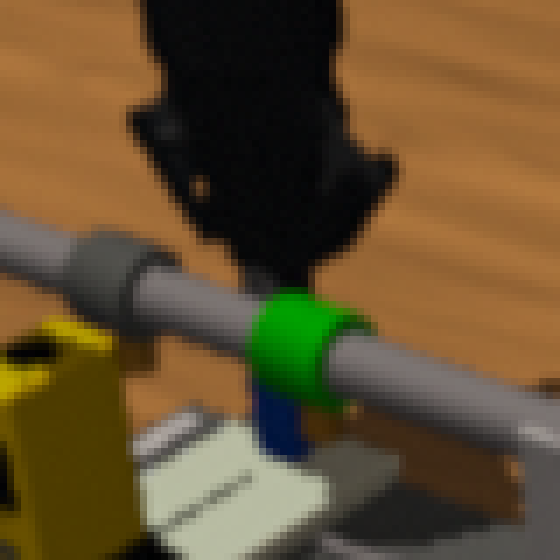

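The fingers closed on nothing. The picture shows the finger column above the collar (280,280 in the crop), and no fingers beside the blue block (282,420). So the tips may be higher, or farther back, than I assumed. I'll raise the tool and measure the tip against the reported TCP.

>>> step_arm(motion=[0,0,-1,0,0,0,0,-1,0,0,0,0,-1,0,0,0,0,-1,0,0,0,0,0,0,0,0,0,0,0,0])

```text
clock: 4.8
eef_pos: [0.4599, -0.2814, 0.1494]
tool_rot: [0.002, 0.041, 0.999, -0.001]
wrist_force: [-0.9, 1.2, -0.5]
finger_gap: 0.002
grip_force: 0.0
```

Run:
```python
from h import *
from rig import *
import pickle
o=get_obs();p=o["eef_pos"];print(p,o["finger_gap"],o["joint_pos"])
F,G=grab_frame('top'),grab_frame('scene');pickle.dump((F,G),open('pics/d.pkl','wb'))
for f in(F,G):print(proj(f,[p,p+[0,0,.02]]).round(1).tolist())
f=F['frame'][180:300,330:450,::-1];g=G['frame'][60:180,140:260,::-1]
cv2.imwrite('pics/d.png',cv2.resize(cv2.hconcat([f,g]),None,fx=3.3,fy=3.3,interpolation=0))
```

```text
[ 0.45987269 -0.28141301  0.14940884] 0.0021712869065430413 [-6.17703838e-01  1.09295176e-01  1.44136510e+00  1.00352879e-04
  1.58727180e+00 -2.10724022e+00]
[[406.0, 259.8], [409.6, 259.5]]
[[197.6, 116.7], [196.7, 109.9]]
```

View pics/d.png

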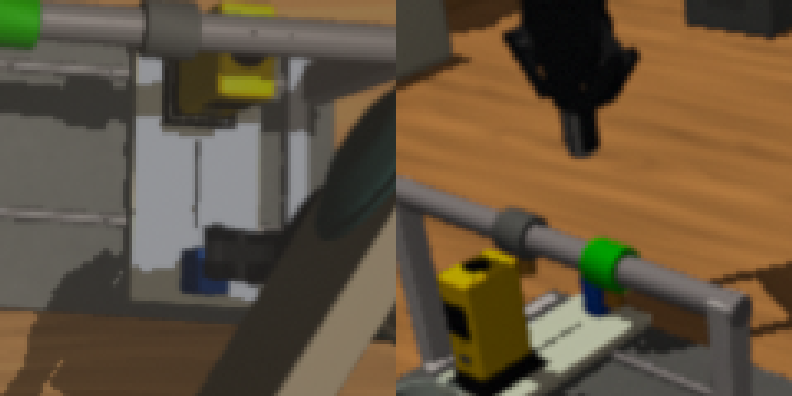

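The closed fingertip is at scene pixel (195.8,107), but the reported TCP projects to (197.6,116.7). The real tips are therefore about 28 mm higher than reported, with x and y fine. That explains the miss, so I'll descend to a reported z of ≈0.018.

>>> step_arm(motion=[0.06,0,0,0,0.6,0,0,0,0,0.6,0,0,1,0,0.6,0,0,1,0,0.6,0,0,1,0,0.6,0,0,1,0,0.6,0,0,0.6,0,0.6,0,0,0.5,0,0.6,0,0,0,0,0.6])

```text
clock: 5.65
eef_pos: [0.4559, -0.2795, 0.0167]
tool_rot: [-0.002, 0.041, 0.999, 0.002]
wrist_force: [-0.4, 0.8, 0.6]
finger_gap: 0.6
grip_force: 0.0
```

>>> step_arm(motion=[0,0,0,0,0.4,0,0,0,0,0.2,0,0,0,0,0.0,0,0,0,0,0.0,0,0,0,0,0.0,0,0,0,0,0.0], newtons=30)

```text
clock: 6.15
eef_pos: [0.4585, -0.2815, 0.0217]
tool_rot: [0.001, 0.041, 0.999, -0.001]
wrist_force: [-0.1, -0.6, 6.1]
finger_gap: 0.226
grip_force: 32.0
```

```bash
python3 rel.py [.4582,-.2817,.018] 85.4
```

```text
pos [ 0.4585 -0.2815  0.0217] clk 6.15 tooly deg 85.34 gap 0.226364238425936 F [-0.1 -0.6  6.1]
units tool xyz [ 0.01 -0.01  0.15] turn share -0.00017650334256609471
```

>>> step_arm(motion=[0,0.2,0,0,0,0,0.4,0,0,0,0,0.5,0,0,0,0,0.5,0,0,0,0,0.5,0,0,0,0,0.5,0,0,0,0,0.5,0,0,0,0,0.5,0,0,0,0,0.5,0,0,0,0,0.5,0,0,0])

```text
clock: 6.98
eef_pos: [0.4681, -0.1663, 0.0217]
tool_rot: [0.002, 0.041, 0.999, -0.001]
wrist_force: [0.3, -2.8, 6.3]
finger_gap: 0.224
grip_force: 31.9
```

>>> step_arm(motion=[0,0.5,0,0,0,0,0.4,0,0,0,0,0.15,0,0,0,0,0,0,0,0,0,0,0,0,0,0,0,0,0,0])

```text
clock: 7.48
eef_pos: [0.4703, -0.1395, 0.0217]
tool_rot: [0.002, 0.04, 0.999, 0.0]
wrist_force: [-0.8, 1.9, 7.6]
finger_gap: 0.223
grip_force: 32.2
```

Run:
```python
from h import *
from rig import *
import pickle
o=get_obs();print(o["eef_pos"],o["finger_gap"],o["wrist_force"])
F,G_=grab_frame('top'),grab_frame('scene');pickle.dump((F,G_),open('pics/e.pkl','wb'))
for f in(F,G_):
  for c in(G,Y,B):
    for s,ce,px in blobs(f,*c):
      if f is F or 130<ce[0]<260 and 100<ce[1]<210: print(f is F,s,ce.round(1))
f=F['frame'][150:290,260:400,::-1];g=G_['frame'][100:200,150:250,::-1];g=cv2.resize(g,(140,140),interpolation=2)
cv2.imwrite('pics/e.png',cv2.resize(cv2.hconcat([f,g]),None,fx=2.8,fy=2.8,interpolation=2))
```

```text
[ 0.47031796 -0.1395294   0.02168408] 0.22321092340185256 [-0.76802948  1.87209435  7.59958412]
True [161 157   9   5  45] [165. 159.]
True [325 177  17  17 263] [333.1 185.1]
True [171 211   5   2  10] [173.  211.5]
True [191 211   5   2  10] [193.  211.5]
True [175 225  13   4  41] [181.6 226.8]
True [175 231  13   4  49] [181.4 232.5]
True [321 175  12   3  18] [325.3 175.6]
True [320 191  18  14 171] [328.2 198.9]
False [195 133  17  15 150] [201.9 139.1]
False [194 151  24  42 325] [203.4 169.4]
```

View pics/e.png

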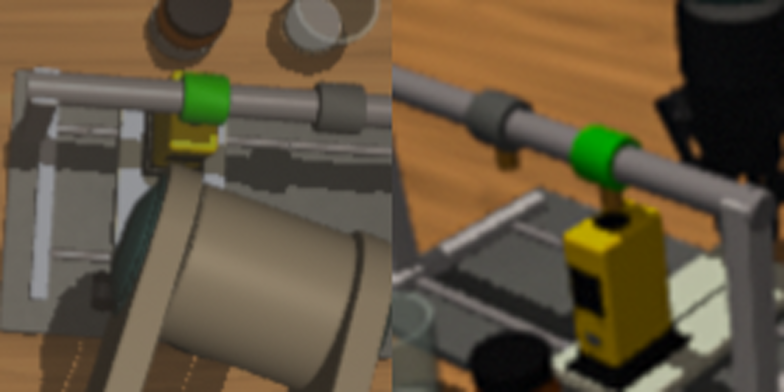

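The top view shows the detector under the green collar. The scene view shows the sensor opening (~(206,156)) directly below the brass nozzle. Now a numeric check.

Run:
```python
from h import *
import pickle
F,S=pickle.load(open('pics/e.pkl','rb'));ex=np.array([.9968,-.0799]);ey=np.array([.0799,.9968])
hs=cv2.cvtColor(S["frame"],cv2.COLOR_RGB2HSV)
# dark sensor opening blob in scene, sensor top z=.132
sub=S["frame"][150:162,196:216].astype(int);print(sub.max(2))
g=S["frame"].astype(float).max(2)[152:160,199:213]
w=np.clip(70-g,0,None);v,u=np.mgrid[152:160,199:213]
op=[(w*u).sum()/w.sum(),(w*v).sum()/w.sum()];P=ray(S,[op],.132)[0];print("opening",op,P)
col=np.array([.5948,-.1492]);print("scene: opening-collar along y",(P[:2]-col)@ey,"x",(P[:2]-col)@ex)
D=ray(F,[(328.5,189.8)],.132)[0];print("top: det-collar",(D[:2]-col)@ey,"x",(D[:2]-col)@ex)
# collar in scene: centroid at pipe axis height, camera-side surface
print("collar scene proj of top-measured",proj(S,[[*col,.177],[*(col),.144]]))
```

```text
[[128 150 159 163 162 160 144  86  64  66  64  57  79 135 153 162 160 161
  159 152]
 [ 94 118 140 154 157 163 151  96  66  67  66  59  65 106 146 158 150 155
  161 160]
 [ 82  89 104 118 126 143 146 106  73  66  64  58  59  79 107 114 110 126
  152 159]
 [ 80  81  84  89  92 103 111  88  67  55  51  50  55  70  81  85  86  96
  123 158]
 [ 80  81  80  80  78  77  76  56  36  26  25  25  31  44  63  79  83  84
   93 117]
 [ 80  80  86 103  99  69  41  22   9   4   3   5   6  17  43  76  85  85
   86  92]
 [ 83  94 124 161 153  82  21   6   6   3   4   5   5  12  42  79  88  89
   90  87]
 [111 138 167 185 175 113  54  21   8   5   7  12  18  38  63  84  91  90
   87  82]
 [162 177 185 188 185 164 129  89  70  45  37  43  52  71  85  90  88  84
   79  77]
 [185 188 187 188 187 184 176 167 155 118 104 100  87  89  91  87  82  79
   78  77]
 [186 187 188 187 187 187 187 188 184 174 169 157 113  88  84  80  78  78
   77  77]
 [166 178 183 186 187 188 188 188 188 185 178 158 115  85  78  76  78  78
   77  78]]
opening [np.float64(205.98024559530165), np.float64(155.611852642819)] [ 0.59381594 -0.15189442  0.132     ]
scene: opening-collar along y -0.002764420613471289 x -0.0007656245874460068
top: det-collar 0.001028630964572099 x -0.0009894958778803584
collar scene proj of top-measured [[204.5508685  138.93586814]
 [206.09474857 151.6176656 ]]
```

The detector is within about 1 mm of straight below the nozzle in both views. Releasing, rising, and going to the fader.

>>> step_arm(motion=[0,0,0,0,0.6,0,0,0,0,0.6,0,0,0,0,0.6,0,0,-0.5,0,0.6,0,0,-1,0,0.6,0,0,-1,0,0.6,0,0,-1,0,0.6,0,0,-1,0,0.6,0,0,-1,0,0.6,0,0,-1,0,0.6])

```text
clock: 8.42
eef_pos: [0.4687, -0.1398, 0.1834]
tool_rot: [-0.0, 0.041, 0.999, 0.0]
wrist_force: [-0.0, 0.4, 0.7]
finger_gap: 0.599
grip_force: 0.0
```

>>> step_arm(motion=[0,0.5,-0.8,0,0.5,0,1,0,0,0.5,0,1,0,-0.015,0.5,0,1,0,0,0.5,0,1,0,0,0.5,-0.2,1,0,0,0.5,-0.3,1,0,0,0.5,-0.3,1,0,0,0.5,-0.3,1,0,0,0.5,0,1,0,0,0.5])

```text
clock: 9.25
eef_pos: [0.4997, 0.0989, 0.2019]
tool_rot: [-0.0, -0.006, 1.0, 0.0]
wrist_force: [0.1, 0.7, -0.3]
finger_gap: 0.5
grip_force: 0.0
```

>>> step_arm(motion=[0,0.8,0,0,0.5,0,0,0,0,0.5,0,0,0,0,0.5])

```text
clock: 9.5
eef_pos: [0.4989, 0.1182, 0.2021]
tool_rot: [-0.0, -0.007, 1.0, -0.0]
wrist_force: [-0.4, -0.7, -0.5]
finger_gap: 0.502
grip_force: 0.0
```

```bash
python3 rel.py [.5237,.1349,.10] 90.9
python3 - <<'E'
from h import *
from rig import *
import pickle
F,S=grab_frame('top'),grab_frame('scene');pickle.dump((F,S),open('pics/g.pkl','wb'))
for n,f in(("top",F),("sc",S)):
  for c in(G,Y,B):
    for s,ce,px in blobs(f,*c):
      if n=="top" or 130<ce[0]<260 and 100<ce[1]<210: print(n,s,ce.round(1))
p=get_obs()["eef_pos"];print("scene tcp proj",proj(S,[p]),proj(F,[p]))
f=F['frame'][150:290,110:390,::-1]
cv2.imwrite('pics/g.png',cv2.vconcat([cv2.resize(f,(560,280),interpolation=2),cv2.resize(S['frame'][80:220,130:410,::-1],(560,280),interpolation=2)]))
E
```

```text
pos [0.4989 0.1182 0.2021] clk 9.5 tooly deg 90.85 gap 0.5015729896836559 F [-0.4 -0.7 -0.5]
units tool xyz [-1.01  0.65  4.08] turn share -0.00014070995848574814
top [161 157   9   5  45] [165. 159.]
top [325 177  17  17 264] [333.1 185.1]
top [321 175  12   3  18] [325.3 175.6]
top [320 191  18  14 171] [328.2 198.8]
top [317 250  10  13 119] [321.5 256.3]
sc [195 133  17  15 150] [201.9 139.1]
sc [194 151  24  42 309] [203.3 169.3]
scene tcp proj [[332.39822456 137.8157608 ]] [[183.7044082  238.98861868]]
```

View pics/g.png

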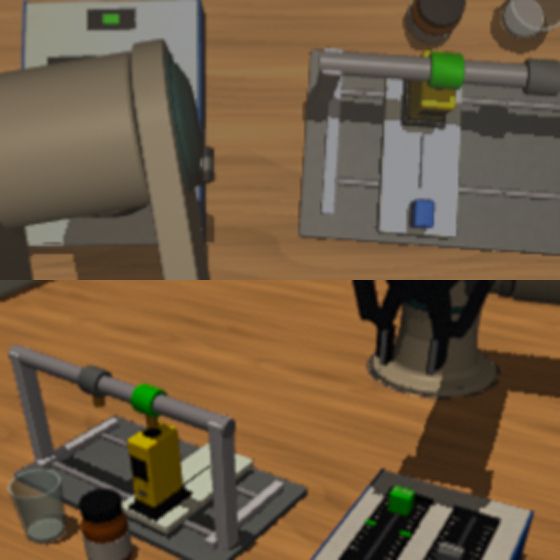

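The top view shows the carriage standing free, with its grip at ~(321.5,256.3) and the detector still under the green collar. The scene view shows the fingers above the console at ~(322,118) and (346,125), again about 30 mm above the reported TCP. Moving onto the fader.

>>> step_arm(motion=[-1,0.65,0,0,0.5,0,0,1,0,0.5,0,0,1,0,0.5,0,0,1,0,0.5,0,0,1,0,0.5,0,0,1,0,0.5,0,0,0.5,0,0.5,0,0,0.4,0,0.5,0,0,0,0,0.5])

```text
clock: 10.35
eef_pos: [0.5231, 0.1334, 0.0534]
tool_rot: [-0.001, -0.006, 1.0, -0.0]
wrist_force: [-0.7, -0.3, 0.2]
finger_gap: 0.498
grip_force: 0.0
```

>>> step_arm(motion=[0,0,0,0,0.3,0,0,0,0,0.1,0,0,0,0,0.0,0,0,0,0,0.0,0,0,0,0,0.0], newtons=25)

```text
clock: 10.77
eef_pos: [0.5249, 0.135, 0.0569]
tool_rot: [0.002, -0.007, 1.0, 0.001]
wrist_force: [0.8, 5.1, 5.7]
finger_gap: 0.276
grip_force: 28.6
```

```bash
python3 rel.py [.5237,.1349,.054] 90.9
python3 - <<'E'
from h import *
import pickle
F,S=pickle.load(open('pics/g.pkl','rb'))
P=ray(F,[(321.6,256.1)],.074)[0];print(P,(P[:2]-[.5948,-.1492])@[.0799,.9968])
E
```

```text
pos [0.5249 0.135  0.0569] clk 10.7667 tooly deg 90.77 gap 0.2758854502924877 F [0.8 5.1 5.7]
units tool xyz [ 0.05 -0.    0.11] turn share -0.00036059958751791677
[ 0.47109892 -0.13874647  0.074     ] 0.0005363588178907899
```

>>> step_arm(motion=[-0.2,0,0,0,0,-0.4,0,0,0,0,-0.4,0,0,0,0,-0.3,0,0,0,0,-0.2,0,0,0,0,0,0,0,0,0,0,0,0,0,0])

```text
clock: 11.35
eef_pos: [0.563, 0.1353, 0.0569]
tool_rot: [0.002, -0.007, 1.0, 0.001]
wrist_force: [0.4, 3.9, 5.2]
finger_gap: 0.27
grip_force: 28.7
```

>>> step_arm(motion=[0,0,0,0,0.5,0,0,0,0,0.5,0,0,0,0,0.5,0,0,-1,0,0.5,0,0,-1,0,0.5,0,0,-1,0,0.5,0,0,-1,0,0.5,0,0,-1,0,0.5,0,0,-1,0,0.5,0,0,0,0,0.5])

```text
clock: 12.18
eef_pos: [0.5632, 0.1347, 0.2112]
tool_rot: [0.004, -0.006, 1.0, 0.001]
wrist_force: [0.8, -0.1, 0.8]
finger_gap: 0.503
grip_force: 0.0
```

>>> step_arm(motion=[1,-1,0,0,0.5,1,-1,0,0,0.5,1,-1,0,0,0.5,1,-1,0,0,0.5,0,-1,0,0,0.5,0,-1,0,0,0.5,0,-1,0,0,0.5,0,-1,0,0,0.5,0,0,0,0,0.5])

```text
clock: 12.93
eef_pos: [0.4634, -0.0701, 0.2044]
tool_rot: [-0.001, -0.004, 1.0, -0.001]
wrist_force: [-0.0, 0.2, -0.6]
finger_gap: 0.499
grip_force: 0.0
```

Run:
```python
from h import *
from rig import *
import pickle
F,S=grab_frame('top'),grab_frame('scene');pickle.dump((F,S),open('pics/i.pkl','wb'))
for n,f in(("top",F),("sc",S)):
  for c in(G,Y,B):
    for s,ce,px in blobs(f,*c):
      if n=="top" or c is not B and s[0]>130 and s[1]>100: print(n,s,ce.round(1))
f=cv2.resize(F['frame'][140:280,110:225,::-1],None,fx=4,fy=4,interpolation=2);g=S['frame'][175:235,290:370,::-1]
cv2.imwrite('pics/i.png',cv2.hconcat([f[:, 180:],cv2.resize(g,(500,560),interpolation=2)]))
```

```text
top [161 157   9   5  44] [165.1 159. ]
top [325 177  17  17 259] [333.2 185. ]
top [176 206  12   4  44] [181.2 207.4]
top [171 211  18   5  61] [180.3 213. ]
top [191 211   5   2  10] [193.  211.5]
top [321 175  12   3  18] [325.3 175.6]
top [320 191  18  14 172] [328.4 198.9]
sc [195 133  17  15 148] [201.8 139. ]
sc [313 191  18  16 174] [322.9 198.7]
sc [330 205   6   4  16] [332.2 206.4]
sc [315 241  11   7  46] [320.  243.8]
sc [194 151  24  42 300] [203.1 169.2]
```

View pics/i.png

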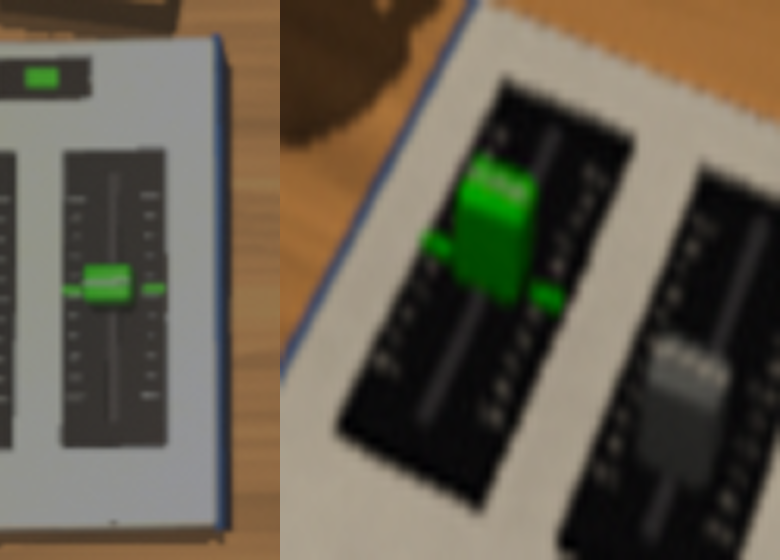

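The pictures show the fader's white line at top-crop row ~282 and the marks at row ~290. Parallax accounts for about 6.5 of those rows. Measuring sub-pixel.

Run:
```python
from h import *
import pickle
F,S=pickle.load(open('pics/i.pkl','rb'))
im=F["frame"].astype(float)
r=im[205:217,178:185,0].mean(1);print(r.round());w=np.clip(r-r.min()-.35*np.ptp(r),0,None);v=(w*np.arange(205,217)).sum()/w.sum()
def mk(a,b):
    g=np.clip(im[207:217,a:b,1]-im[207:217,a:b,0]-25,0,None);return (g.sum(1)*np.arange(207,217)).sum()/g.sum()
ml,mr=mk(171,174),mk(192,195)
L=ray(F,[(181.3,v)],.1025)[0];A=ray(F,[(172.5,ml)],.078)[0];B_=ray(F,[(193.3,mr)],.078)[0]
print(v,ml,mr,L,A,B_,"line-mark",L[0]-(A+B_)[0]/2)
# scene: white line
s=S["frame"].astype(float)[188:202,314:332,0];print(s.astype(int))
print("scene expected line px at mark x",proj(S,[[(A+B_)[0]/2,y,.1025] for y in(.123,.135,.147)]))
```

```text
[ 54.  50.  59.  66.  84. 103.  88.  69.  62.  49.  40.  39.]
210.08547423968898 211.9787234042553 211.5787037037037 [0.56228996 0.13552356 0.1025    ] [0.56187097 0.15646389 0.078     ] [0.56218913 0.11484565 0.078     ] line-mark 0.0002599086204632117
[[170 169 168 166 167 166 161 127  71  35  24  26  16   9   8  11   9  10]
 [169 169 169 168 168 166 145  87  35  26  36  49  28  12  13   9  11  16]
 [169 169 169 169 168 156 109  47  21  28  27  31  18   9  11  10  12  22]
 [168 169 169 168 159 126  64  22  32  46  25  13  11   8  10  12  17  29]
 [169 168 168 162 128  77  49  37  34  33  17   7   6   9  10  14  26  36]
 [168 169 166 148  88  47  67  71  63  48  39  36  22   8   7  17  32  37]
 [168 167 154 108  48  19  38  45  54  66  75  79  57  43  38  22  25  28]
 [168 161 124  62  17   3   5   4  21  34  44  59  72  87  81  47  17  13]
 [165 143  82  26   4   3   3   0   1   0   1  16  36  53  54  37  13   9]
 [148  98  40  13   4   3   0   1   0   0   0   0   0   3  11  12   8   7]
 [107  49  18  20   6   1   0   0   0   1   0   0   0   0   0   0   6  10]
 [ 56  19  10  14   5   0   0   0   0   1   0   0   0   0   0   1   8  10]
 [ 15   4   3   8   4   1   0   1   1   0   0   0   0   1   0   1   7   9]
 [  3   0   0   0   0   2   1   0   0   2   1   1   0   0   1   3   8  10]]
scene expected line px at mark x [[319.31061573 192.56975791]
 [324.60251152 194.21333476]
 [329.96715599 195.87954511]]
```

The line is within 0.3 mm of the mark in the top view, and the scene view agrees. Handing in.

```bash
python3 -c "from rig import *; print(close_job())"
```

```text
the job is handed in; nothing more can be done
None
```

The job is handed in, in the order asked: the detector measured within about 1 mm of straight beneath the green-collared outlet, then the green fader's line within about 0.3 mm of its mark; the only hitch was a first grasp that closed above the grip.

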